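# Switch the dowel feeder to its other chute

## Task

The dowel feeder's seesaw gate is tilted towards one chute, whose batch is finished. Press the gate's raised end down so that it rocks right over its pivot and slopes to the other chute; only then push the shutter tab sideways to its end, so that both waiting dowels drop out of the magazine and roll down that other chute. Only press and push with the fingertips: do not touch the dowels, and leave the things lying round the feeder where they are.

Things in the scene. Friction and masses are not known exactly. Their poses are not given: they have to be found in the camera images.
- feeder: Plywood dowel feeder fixed to the bench, base board 165 (x) x 560 (y) x 12 mm. Origin: centre of its underside. x points from its front (the side with the shutter tab) to its back, y to its left, along the board. At its centre two uprights (x = +-62 to +-73, y = -42 to 42, top 230 mm above the bench) carry pivot and magazine. A sloping chute leads outwards from under each end of the gate.
- magazine (a point): Centre of the top opening of the magazine, 230 mm above the bench: a channel 26 mm wide (along y; 38 mm over its walls) between the uprights, in which two dowels lie along x, one on the other, on the shutter plate (its top 180 mm above the bench). The gate is below it.
- left_chute (a point): Middle of the left (+y) chute's floor, 192 mm from the feeder's centre, 42 mm above the bench. The chute is 120 mm wide, starts 115 mm from the centre and falls outwards at 0.30 rad to an end wall (y = 268 to 276 mm, top 71 mm high); its side walls stand 28 mm above its floor.
- right_chute (a point): The same point of the right (-y) chute.
- gate (a joint): Tilt of the seesaw gate, rad: a metal trough 119 (x) x 270 mm (y), rims 7 mm high, pivoted about the feeder's x axis 100 mm above the bench. +0.34 (stop): left (+y) end up, slopes to the right chute; -0.34 (stop): right end up, slopes to the left chute. A tumbler weight holds it at either stop; 1 to 2 N at an end moves it; past level (0) it falls to the other stop by itself. The start side varies.
- gate_left_end (a point): Point on the floor (upper face) of the gate, 123 mm left (+y) of the pivot, midway between the rims, 12 mm from the end: where to press the left end. 162 mm above the bench when this end is up, 122 when level, 80 when down.
- gate_right_end (a point): The same point at the right (-y) end of the gate.
- tumbler (a point): Centre of the top of the gate's steel tumbler weight (40 mm across, 36 mm high), which stands on the gate's shaft behind the rear upright, 96 mm behind the feeder's centre; upright at gate 0 (top 180 mm above the bench), leaning to the gate's low side by its tilt.
- slide_plate (a joint): Travel of the steel shutter plate under the magazine, m: 0 shut (start 0 to 0.002), 0.032 fully open (end stop); it slides to the feeder's left (+y) and stays where it is left, about 2 N to move. The dowels drop at 0.013 to 0.026.
- shutter_tab (a point): Centre of the top of the shutter's dark wooden tab, an upright block 22 mm (x) x 16 mm (y) x 44 mm high which stands in front of the feeder, 118 mm before its centre, top 220 mm above the bench; moves with the shutter. Push it at its right (-y) side towards +y.
- dowel_a_center (a point): Middle of the lower of the two wooden dowels in the magazine, 22 mm thick, 110 mm long.
- dowel_b_center (a point): Middle of the upper dowel, same make.
- dowel_a: The lower dowel itself, its own x along its length (its origin, on its surface, turns with it as it rolls).
- dowel_b: The upper dowel itself, likewise.
- spare_dowel: Spare dowel on the bench in front of the feeder's left half, 12 x 110 mm; leave it.
- tape: Tape measure, 38 x 91 x 69 mm, in front of the right half; origin under its centre.
- driver: Screwdriver, 198 mm long, 30 mm thick, lying in front of the feeder; origin under its centre.
- glue: Glue bottle, 46 x 70 x 168 mm high, behind the feeder; origin under its centre.
- sander: Sanding block, 64 x 112 x 31 mm, behind the feeder; origin under its centre.
Things that resemble listed ones, but are neither listed nor needed, are in the scene too. Leave any pink look-alike of the dowel_b alone.

How it is judged:
On the way, in this order (a step that is already met when the one before it is completed fails the run):
1. the gate is rocked over to the other side while both dowels still wait in the magazine (((distance of gate_left_end from where it was at the start of the episode above 0.045 m and value of joint gate above 0.3 rad) or (distance of gate_right_end from where it was at the start of the episode above 0.045 m and value of joint gate below -0.3 rad)) and z of each of dowel_a_center, dowel_b_center in the frame of feeder above 0.17 m), for 0.2 s.
2. the shutter is open and both dowels are down the other chute (value of joint slide_plate above 0.026 m and ((distance of gate_left_end from where it was at the start of the episode above 0.045 m and value of joint gate above 0.3 rad and y of each of dowel_a_center, dowel_b_center in the frame of feeder below -0.17 m) or (distance of gate_right_end from where it was at the start of the episode above 0.045 m and value of joint gate below -0.3 rad and y of each of dowel_a_center, dowel_b_center in the frame of feeder above 0.17 m)) and z of each of dowel_a_center, dowel_b_center in the frame of feeder below 0.09 m and not (z of dowel_a_center in the frame of feeder below 0.02 m) and not (z of dowel_b_center in the frame of feeder below 0.02 m)), for 0.2 s.
At the end, for the whole second after the job is handed in: The gate rests on the side opposite to its start (tilt beyond 0.3 rad), the shutter is more than 26 mm open, and both dowels lie still in the chute that the gate now slopes to (more than 170 mm from the feeder's centre along y, middle less than 90 mm above the bench) (all of step 2 and linear speed of each of dowel_a, dowel_b below 0.02 m/s); the robot touches nothing.
It fails at once if a dowel of the feeder is touched by the gripper (contact force between the fingers and dowel_a above 0.5 N or contact force between the fingers and dowel_b above 0.5 N).
It fails at once if a dowel is lifted (height (world z) of any of dowel_a_center, dowel_b_center above 0.24 m or height (world z) of spare_dowel above 0.05 m).
It fails at once if something lying round the feeder is moved by more than 3 cm (distance of any of spare_dowel, tape, driver, glue, sander from where it was at the start of the episode above 0.03 m).
It also fails if it takes over 48 s, if anything falls off the work surface, if the arm or the gripper's body presses on something with over 40 N, if the wrist force passes 120 N, or if a joint passes its speed limit or range.

## Robot

A 7-joint arm with a two-finger parallel gripper is mounted at the origin on a cart in front of the work surface, level with it; the furniture and walls round the work are solid. World frame = base frame: x ahead of the robot, y to its left, z up, the work surface at z = 0. Lengths are in m, angles in rad, forces in N, time in s.
With the tool pointing down it reaches from about 0.425 to 0.925 m from the base axis. Payload 6.8 kg.
Tool frame: the origin (TCP) lies between the finger pads; the fingertips stand 14 mm ahead of it and the grasp point (between the pads) lies 5 mm behind it; z points along the fingers, y is the line along which they close (so a half turn about z gives the same grasp; the last joint's range is limited). The gripper opens to 85 mm and grips with 20 to 120 N. Pads are 22 mm wide; open, the fingers measure 114 mm over their backs; the gripper's body (76 mm by 85 mm) begins 54 mm behind the grasp point. The pads swing forward as they close: fully open they stand 13 mm farther back than shut.
Start: joints at [1.198, 0.477, 0.022, 1.555, -0.011, 1.109, -0.083], TCP at [0.177, -0.651, 0.245] pointing down, gripper open.
Joint ranges: [-2.96, 2.96], [-0.34, 2.1], [-1.41, 1.46], [0.24, 2.44], [-1.37, 4.51], [0.17, 1.92], [-2.96, 2.96]. Speed limits (rad/s): [2.39, 2.39, 3.14, 3.14, 3.14, 3.14, 3.14].

## Interface

Orientations are given as a rotation vector (axis times angle).
In Python, from bench import r, imaging gives the robot as it stands.
- The arm moves only by the tool apply_moves, never from a script. Its argument "moves" is a list of rows, each a list of 2 entries, a list of its own where there are three numbers: the shift along the tool's x, y, z in cm, then the turn about the tool's z in rad. In form: [[[tx, ty, tz], roll], ...]. A call has 1 to 10 rows; each row is the pose to reach, as a shift and turn from the pose commanded when the call began, along the tool's axes at that moment; what a row does not reach only later rows make up. A row lasts 1/12 s, in which the tool goes at most 41.7 mm and 7.16 degrees, less where a joint would pass 70% of its speed; a pose out of reach is approached as far as the arm can. A call with a gripper value outside its range is refused whole. "claw" is the opening, from 0 (shut) to 1 (fully open), set as the call begins (left out, the last holds). The fingers move at their own pace and stop on an object; "grip_force" is the grip in N (left out, the last holds). Time passes only in rows, so rows that repeat a pose let the fingers close. It gives the time, the measured TCP pose, the force and the opening at its end, in the units of the state.
- r.get_obs(): the state, without advancing time (a new reading comes with each control period).
- imaging.grab_frame(name): name is "scene" or "top"; returns a dict with "frame" (420x560x3 uint8, blue, green, red), "intrinsics" (3x3 intrinsics, pixels), "T" (4x4, takes a point from camera to world coordinates). Camera axes: x right, y up, looking along -z (the intrinsics and any distortion apply to the point x, -y, -z); pixel columns grow to the right and rows downward; lengths in m; the calibration is good to about 2 mm. A picture is of the moment at which its call begins. There is no depth.
- r.hand_in(): hands the job in, once; it reports no verdict.
The state is a dict: "clock": time; "joints": joint angles; "qvel": joint speeds; "tau": joint torques, N m; "tcp_pos": TCP position; "orientation": TCP orientation; "contact_force": force on the tool from outside, world axes, zero at the start; "moment": the same for the moment, N m; "grip_width": finger opening in m.
Only numpy, scipy, OpenCV 4.12 (cv2) and the standard library are available. Lean on these libraries where they do the work, as an engineer would, in place of code of your own. Each camera call takes 0.05 s, during which the arm holds its last target. There are 200 camera calls.

## Working session

There is one attempt and no reset: what is moved stays moved. The work goes in short steps, Python scripts to look and compute and a tool call to move; the robot and the scene stay as the last step left them, time stands still between calls to the robot, and variables do not carry over. Pictures are saved under pics/ and viewed, on a budget of 10 in all, crops included, one or two more only if the job needs it, and the job is handed in when it is done.

Besides the shell and the picture viewer there is one more tool, called after "Call:" in YAML: its name, and indented under it one key for each argument. apply_moves: Moves the arm, as the interface text tells. Its arguments: {"type":"object","properties":{"moves":{"type":"array","items":{"type":"array"}},"claw":{"type":"number"},"grip_force":{"type":"number"}},"required":["moves"]}

```bash
mkdir -p pics; ls; cat > h.py <<'E'
import numpy as np, cv2
from bench import r, imaging
def snap(n,f):
    d=imaging.grab_frame(n); cv2.imwrite('pics/'+f,d['frame']); np.savez('pics/'+f+'.npz',K=d['intrinsics'],T=d['T']); return d
E
python3 - <<'E'
from h import *
a=snap('scene','s0.png');b=snap('top','t0.png')
for d in(a,b): print(np.round(d['intrinsics'],1),np.round(d['T'],3),[k for k in d])
print(r.get_obs())
E
```

```text
pics
[[419.2   0.  279.4]
 [  0.  419.2 212. ]
 [  0.    0.    1. ]] [[-0.878  0.325 -0.351  0.235]
 [-0.478 -0.616  0.626  0.624]
 [-0.013  0.717  0.697  0.838]
 [ 0.     0.     0.     1.   ]] ['frame', 'intrinsics', 'T']
[[499.9   0.  276.7]
 [  0.  499.9 219.5]
 [  0.    0.    1. ]] [[ 0.008  0.982 -0.188  0.308]
 [-1.     0.009  0.005  0.038]
 [ 0.007  0.188  0.982  1.643]
 [ 0.     0.     0.     1.   ]] ['frame', 'intrinsics', 'T']
{'clock': 0.1, 'joints': array([ 1.19790006,  0.47773918,  0.02239601,  1.55630487, -0.0115028 ,
        1.1093049 , -0.08312307]), 'qvel': array([ 1.02726056e-04, -1.76250336e-04, -7.54600628e-04, -3.06830218e-03,
       -6.86487023e-05, -7.93226729e-04,  8.14075094e-04]), 'tau': array([ 3.94379589e-03, -5.97764003e+01,  1.61336381e+00, -2.81957996e+01,
        1.27676589e-02,  5.01129936e-03,  1.07250486e-05]), 'tcp_pos': array([ 0.17649021, -0.65101249,  0.24442952]), 'orientation': array([-3.11253376e+00, -4.14437461e-01,  5.54490215e-04]), 'contact_force': array([-0.69590902, -0.39783423,  0.07245745]), 'moment': array([-0.03368117, -0.01690278, -0.03701988]), 'grip_width': 0.0854747549944164}
```

View pics/s0.png

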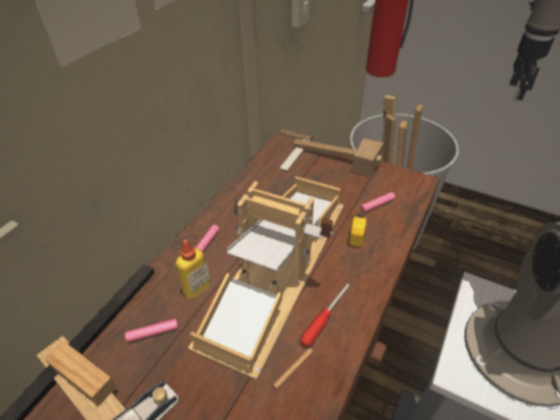

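View pics/t0.png

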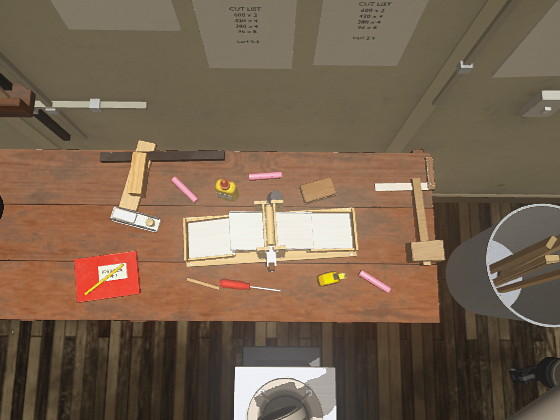

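The overview shows the feeder in the top view at about (270,235), with the tab near (271,258) and the tumbler near (276,197). The gate's left part, at (228-265,230), looks raised. The pink sticks at (184,189), (265,176) and (374,281) are look-alikes. Next I'll take a close crop of each view.

```bash
python3 - <<'E'
import cv2,numpy as np
t=cv2.imread('pics/t0.png');s=cv2.imread('pics/s0.png')
a=cv2.resize(t[180:280,170:370],None,fx=4,fy=4,interpolation=cv2.INTER_CUBIC)
cv2.imwrite('pics/c1.png',a)
b=cv2.resize(s[165:385,185:350],None,fx=2.7,fy=2.7,interpolation=cv2.INTER_CUBIC)
cv2.imwrite('pics/c2.png',b)
E
```

```text
(no output)
```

View pics/c1.png

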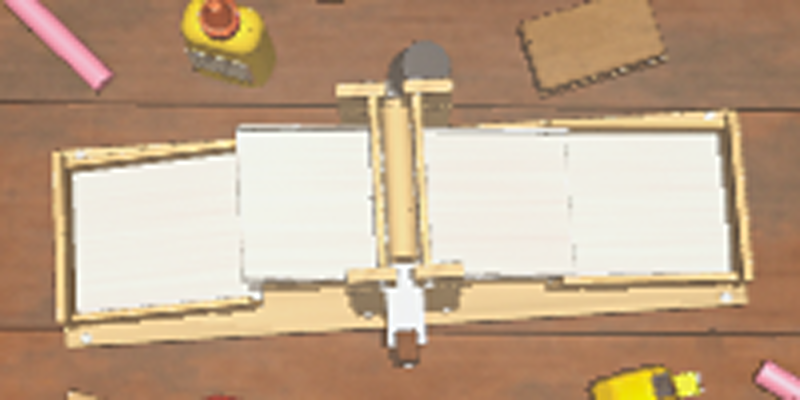

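View pics/c2.png

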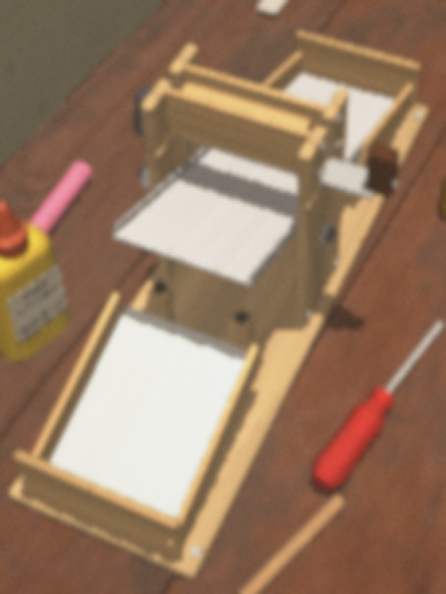

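Both crops agree: the left (+y) end of the gate is up, at crop (240,200), and the tumbler at (425,65) leans right. So the tilt is about +0.34, and I need to press the left end. The tab is at crop (405,345). Now I'll fit the feeder pose.

```bash
cat >> h.py <<'E'
from scipy.optimize import least_squares
from scipy.spatial.transform import Rotation as R
def proj(f,P):
    z=np.load('pics/'+f+'.npz'); p=(np.asarray(P)-z['T'][:3,3])@z['T'][:3,:3]; p=p*[1,-1,-1]
    q=p@z['K'].T; return q[:,:2]/q[:,2:]
def fw(s,L):
    L=np.atleast_2d(L); c,n=np.cos(s[2]),np.sin(s[2])
    return np.c_[s[0]+c*L[:,0]-n*L[:,1],s[1]+n*L[:,0]+c*L[:,1],L[:,2]]
E
cat > fit.py <<'E'
from h import *
L=[(-.0825,.28,.012),(-.0825,-.28,.012),(.073,.042,.23),(.073,-.042,.23),(-.073,.042,.23),(-.073,-.042,.23),(-.118,.001,.22)]
C=[(66,346),(748,302),(336,84),(452,81),(347,281),(464,276),(404,338)]
px=np.array(C)/4+[170,180]-.4
f=lambda s:(proj('t0.png',fw(s,L))-px).ravel()
o=least_squares(f,[.65,.03,0.,],loss='soft_l1');s=o.x
print(s,np.round(f(s).reshape(-1,2),1));np.save('s.npy',s)
# check in scene
for n,l in dict(tab=(-.118,0,.22),gl=(0,.109,.162),ul=(-.073,.042,.23),fl=(-.0825,.28,.012)).items():
    w=fw(s,l);print(n,w.round(3),(proj('s0.png',w)[0]).round(0),((proj('s0.png',w)[0]-[185,165])*2.7).round(0))
ob=r.get_obs();M=R.from_rotvec(ob['orientation']).as_matrix();print(M.round(3))
E
python3 fit.py
```

```text
[0.56528646 0.0513496  0.07072982] [[-0.4 -0. ]
 [ 0.   0.4]
 [-0.1 -0.4]
 [-0.2 -1.4]
 [-0.1  0.3]
 [ 0.1 -0.3]
 [ 1.   1.3]]
tab [[0.448 0.043 0.22 ]] [327. 220.] [384. 148.]
gl [[0.558 0.16  0.162]] [254. 257.] [186. 248.]
ul [[0.49  0.088 0.23 ]] [299. 223.] [309. 158.]
fl [[0.463 0.325 0.012]] [256. 378.] [192. 575.]
[[ 0.965  0.262 -0.001]
 [ 0.262 -0.965  0.002]
 [-0.    -0.002 -1.   ]]
```

```bash
cat > goal.py <<'E'
from h import *
import sys
s=np.load('s.npy');ob=r.get_obs();M=R.from_rotvec(ob['orientation']).as_matrix()
l=[float(v) for v in sys.argv[1:4]]
w=fw(s,l)[0];print('world',w.round(3),'tool cm',(M.T@(w-ob['tcp_pos'])*100).round(1),'roll',round(np.arctan2(M[1,0],M[0,0])-s[2],3),'t',ob['clock'])
E
python3 goal.py 0 .114 .34
```

```text
world [0.557 0.165 0.34 ] tool cm [ 58.1 -68.8  -9.5] roll 0.194 t 0.1
```

Call:
apply_moves:
  moves:
    - [[0,0,-4],0]
    - [[0,0,-8],0]
    - [[2,-2.4,-9.5],0.05]
    - [[4.5,-5.3,-9.5],0.1]
    - [[7,-8.3,-9.5],0.15]
    - [[9.5,-11.2,-9.5],0.194]
    - [[12,-14.2,-9.5],0.194]
    - [[14.5,-17.2,-9.5],0.194]
    - [[17,-20.1,-9.5],0.194]
    - [[19.5,-23.1,-9.5],0.194]
  claw: 0

```text
clock: 0.93
tcp_pos: [0.3046, -0.3756, 0.34]
orientation: [-3.14, -0.111, 0.001]
contact_force: [0.7, -0.9, -0.4]
grip_width: 0.0
```

```bash
python3 goal.py 0 .114 .34; python3 -c "
from h import *;o=r.get_obs();print(o['tcp_pos'],o['joints'],o['grip_width'])"
```

```text
world [0.557 0.165 0.34 ] tool cm [ 29.  -52.1  -0. ] roll -0.0 t 0.9333
[ 0.30463836 -0.37559442  0.34004467] [ 0.85820101  0.08001215 -0.10443105  1.86793172  0.00918205  1.19444337
 -0.74944181] 1.4905754683687098e-05
```

Call:
apply_moves:
  moves:
    - [[2,-3.6,0],0]
    - [[4,-7.2,0],0]
    - [[6,-10.8,0],0]
    - [[8,-14.4,0],0]
    - [[10,-18,0],0]
    - [[12,-21.6,0],0]
    - [[14,-25.1,0],0]
    - [[16,-28.7,0],0]
    - [[18,-32.3,0],0]
    - [[20,-35.9,0],0]

```text
clock: 1.77
tcp_pos: [0.4787, -0.0034, 0.3403]
orientation: [3.139, 0.111, -0.0]
contact_force: [0.5, -0.8, 0.4]
grip_width: 0.0
```

```bash
python3 goal.py 0 .114 .34
```

```text
world [0.557 0.165 0.34 ] tool cm [  9.  -16.3   0. ] roll -0.0 t 1.7667
```

Call:
apply_moves:
  moves:
    - [[2,-3.6,0],0]
    - [[4,-7.2,0],0]
    - [[6,-10.8,0],0]
    - [[8,-14.4,0],0]
    - [[9,-16.3,0],0]
    - [[9,-16.3,3],0]
    - [[9,-16.3,6],0]
    - [[9,-16.3,9],0]
    - [[9,-16.3,11],0]
    - [[9,-16.3,11],0]

```text
clock: 2.6
tcp_pos: [0.5539, 0.1622, 0.2253]
orientation: [3.137, 0.111, -0.013]
contact_force: [-0.2, -0.4, -0.4]
grip_width: 0.0003
```

```bash
python3 goal.py 0 .114 .128; python3 - <<'E'
from h import *
s=snap('scene','s1.png')['frame'];t=snap('top','t1.png')['frame']
b=cv2.resize(s[165:385,185:350],None,fx=2.5,fy=2.5);a=cv2.resize(t[180:280,210:340],(390,550*300//550))
o=np.zeros((550,412+390,3),np.uint8);o[:,:412]=b[:550,:412];o[:a.shape[0],412:]=a;cv2.imwrite('pics/c3.png',o[:,:800])
E
```

```text
world [0.557 0.165 0.128] tool cm [ 0.4 -0.3  9.7] roll 0.0 t 2.6
```

View pics/c3.png

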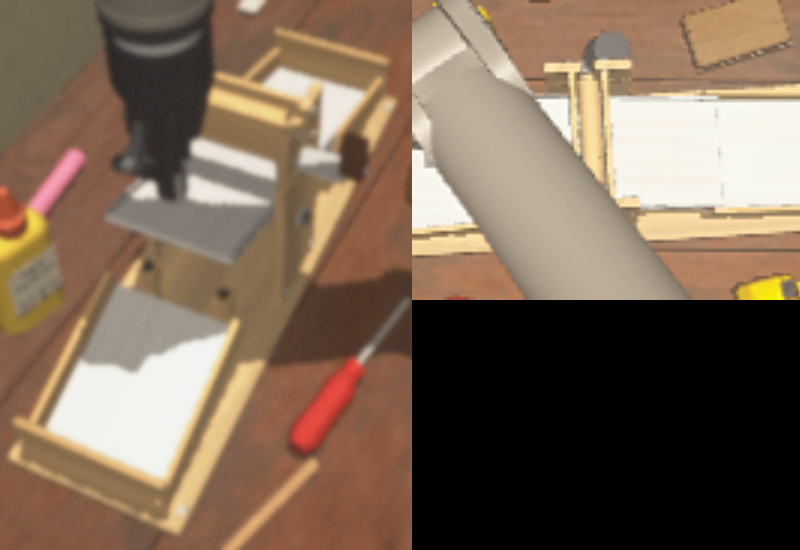

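The fingertips, at crop (172,190), hover over the gate's left end between the rims. The wooden parts and the bottle are clear. Pressing now.

Call:
apply_moves:
  moves:
    - [[0.3,-0.3,2.5],0]
    - [[0.3,-0.3,4.5],0]
    - [[0.3,-0.3,5.5],0]
    - [[0.3,-0.3,6.5],0]
    - [[0.3,-0.3,7.5],0]
    - [[0.3,-0.3,8.5],0]
    - [[0.3,-0.3,9.5],0]
    - [[0.3,-0.3,10.5],0]
    - [[0.3,-0.3,11.2],0]
    - [[0.3,-0.3,11.2],0]

```text
clock: 3.53
tcp_pos: [0.5586, 0.1664, 0.1165]
orientation: [3.139, 0.111, -0.004]
contact_force: [-0.7, -0.0, 0.2]
grip_width: -0.0006
```

Call:
apply_moves:
  moves:
    - [[0,0,-3],0]
    - [[0,0,-7],0]
    - [[0,0,-11],0]
    - [[0,0,-15],0]
    - [[0,0,-19],0]
    - [[0,0,-22.5],0]
    - [[-3,2.5,-22.5],0]
    - [[-6,5,-22.5],0]
    - [[-9,7.5,-22.5],0]
    - [[-9,7.5,-22.5],0]

```text
clock: 4.37
tcp_pos: [0.4709, 0.0804, 0.3431]
orientation: [3.135, 0.103, -0.004]
contact_force: [-0.1, -0.5, -0.4]
grip_width: -0.0003
```

```bash
python3 goal.py -.118 -.05 .34; python3 - <<'E'
from h import *
s=snap('scene','s2.png')['frame'];t=snap('top','t2.png')['frame']
b=cv2.resize(s[165:385,185:350],None,fx=2.5,fy=2.5);a=cv2.resize(t[180:280,210:340],(390,300))
o=np.zeros((550,802,3),np.uint8);o[:,:412]=b[:550,:412];o[:300,412:]=a;cv2.imwrite('pics/c4.png',o[:,:800])
E
```

```text
world [ 0.451 -0.007  0.34 ] tool cm [-2.5  8.6  0.4] roll -0.005 t 4.3667
```

View pics/c4.png

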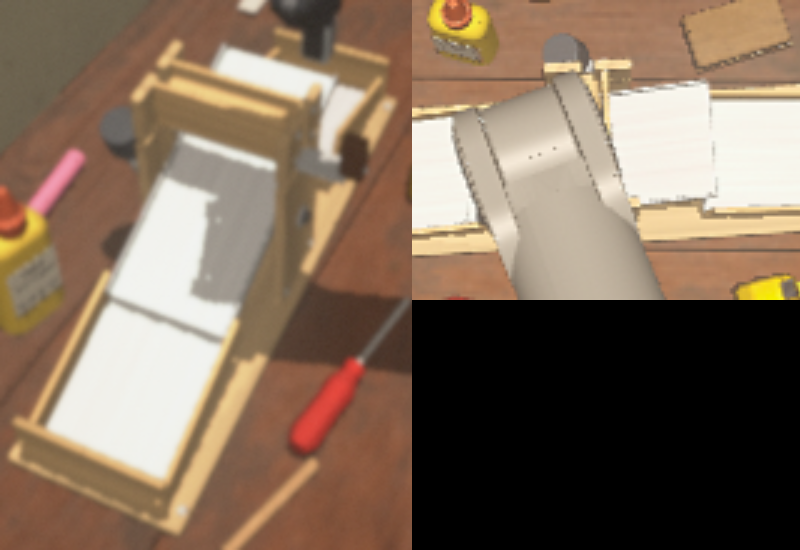

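The gate has rocked over: its left end at (160,320) now meets the left chute, the tumbler at (120,130) leans left, and the tab at (353,155) is still shut. Next I move to the right of the tab and go down.

Call:
apply_moves:
  moves:
    - [[-1.2,3.5,0.4],0]
    - [[-2.3,7,0.4],0]
    - [[-2.3,8.6,0.4],0]
    - [[-2.3,8.6,0.4],0]
    - [[-2.3,8.6,4],0]
    - [[-2.3,8.6,8],0]
    - [[-2.3,8.6,11.5],0]
    - [[-2.3,8.6,13.5],0]
    - [[-2.3,8.6,13.5],0]

```text
clock: 5.22
tcp_pos: [0.4562, -0.0, 0.2044]
orientation: [-3.137, -0.115, 0.011]
contact_force: [-0.7, 0.5, -0.0]
grip_width: 0.0003
```

```bash
python3 goal.py -.116 -.025 .207;python3 goal.py -.116 .010 .207; python3 - <<'E'
from h import *
s=snap('scene','s3.png')['frame']
cv2.imwrite('pics/c5.png',cv2.resize(s[165:285,265:385],None,fx=4.5,fy=4.5))
E
```

```text
world [0.451 0.018 0.207] tool cm [-0.4 -1.9 -0.3] roll 0.003 t 5.2167
world [0.449 0.053 0.207] tool cm [-0.3 -5.4 -0.2] roll 0.003 t 5.2167
```

View pics/c5.png

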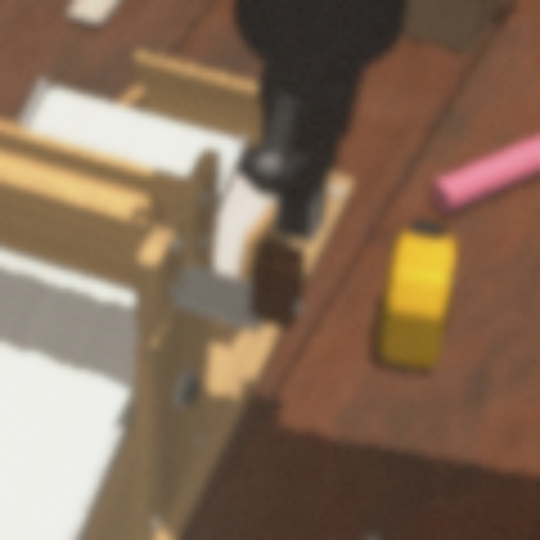

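The fingertips at (293,215) stand just beyond the tab at (278,275), on its right side and in line with it. Pushing towards +y.

Call:
apply_moves:
  moves:
    - [[-0.3,-0.8,0],0]
    - [[-0.3,-1.6,0],0]
    - [[-0.3,-2.1,0],0]
    - [[-0.3,-2.6,0],0]
    - [[-0.3,-3.1,0],0]
    - [[-0.3,-3.6,0],0]
    - [[-0.3,-4.1,0],0]
    - [[-0.3,-4.6,0],0]
    - [[-0.3,-5.0,0],0]
    - [[-0.3,-5.0,0],0]

```text
clock: 6.1
tcp_pos: [0.4516, 0.0491, 0.2083]
orientation: [-3.139, -0.113, 0.0]
contact_force: [-0.5, 1.0, 0.4]
grip_width: 0.0002
```

```bash
python3 goal.py -.116 .010 .207; python3 - <<'E'
from h import *
s=snap('scene','s4.png')['frame']
cv2.imwrite('pics/c6.png',cv2.resize(s[165:385,185:385],None,fx=2.7,fy=2.7))
E
```

```text
world [0.449 0.053 0.207] tool cm [-0.2 -0.4  0.1] roll 0.001 t 6.1
```

View pics/c6.png

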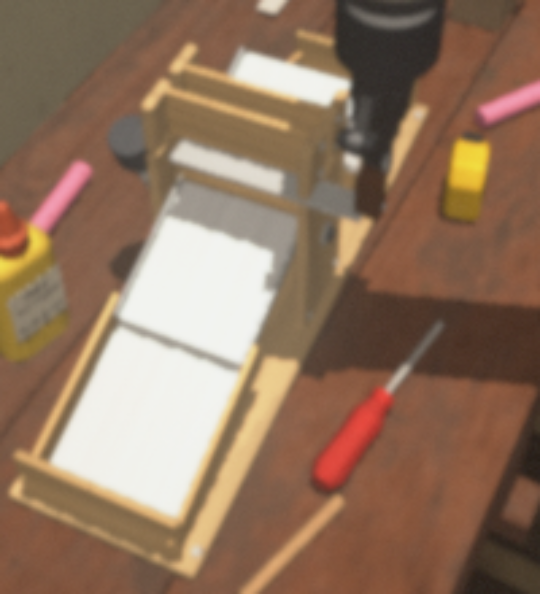

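The tab has moved to (370,190) and the plate's edge shows at (225,165), but no dowel has come down the gate yet. I'll push further and watch the force.

Call:
apply_moves:
  moves:
    - [[-0.2,-0.4,0],0]
    - [[-0.2,-0.8,0],0]
    - [[-0.2,-1.2,0],0]
    - [[-0.2,-1.2,0],0]

```text
clock: 6.48
tcp_pos: [0.4488, 0.0538, 0.2081]
orientation: [3.132, 0.104, -0.003]
contact_force: [1.3, -19.5, 4.0]
grip_width: -0.0003
```

Call:
apply_moves:
  moves:
    - [[0,0.6,0],0]
    - [[0,2,0],0]
    - [[0,3.5,0],0]
    - [[0,5,-2],0]
    - [[0,5,-6],0]
    - [[0,7,-10],0]
    - [[0,10,-13],0]
    - [[0,13.5,-13],0]
    - [[0,17,-13],0]
    - [[0,17,-13],0]

```text
clock: 7.32
tcp_pos: [0.4605, -0.1168, 0.3385]
orientation: [3.138, 0.096, 0.001]
contact_force: [-0.3, -0.2, -0.8]
grip_width: 0.0001
```

```bash
python3 - <<'E'
from h import *
s=snap('scene','s5.png')['frame']
cv2.imwrite('pics/c7.png',cv2.resize(s[165:385,185:385],None,fx=2.7,fy=2.7))
E
```

```text
(no output)
```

View pics/c7.png

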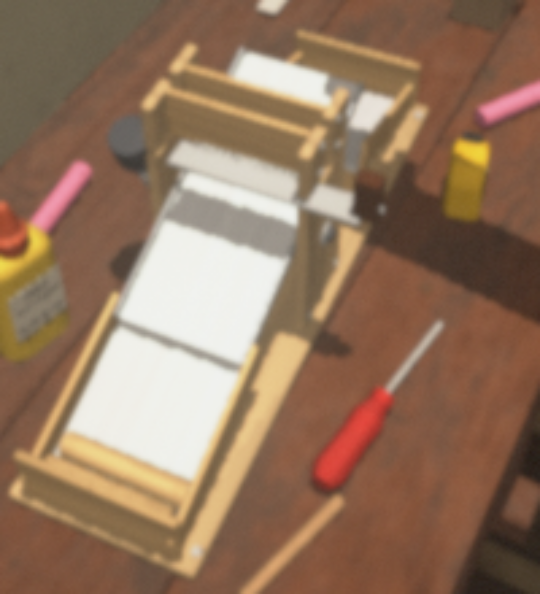

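One dowel shows at the end wall at (125,465), and the wall may be hiding the other. Checking from above, and against projected positions.

```bash
python3 - <<'E'
from h import *
s=np.load('s.npy')
t=snap('top','t5.png')['frame']
for y in(.257,.235,.0):
    z=.042-(y-.192)*.31+.0115 if y else .191
    w=fw(s,[(-.055,y,z),(.055,y,z)]);print(y,((proj('s5.png',w)-[185,165])*2.7).round(),((proj('t5.png',w)-[170,190])*6).round())
cv2.imwrite('pics/c8.png',cv2.resize(t[190:280,170:300],None,fx=6,fy=6,interpolation=cv2.INTER_CUBIC))
E
```

```text
0.257 [[171. 520.]
 [ 47. 466.]] [[129. 399.]
 [123. 198.]]
0.235 [[184. 491.]
 [ 60. 438.]] [[168. 395.]
 [161. 194.]]
0.0 [[307. 151.]
 [185. 113.]] [[604. 329.]
 [591. 109.]]
```

View pics/c8.png

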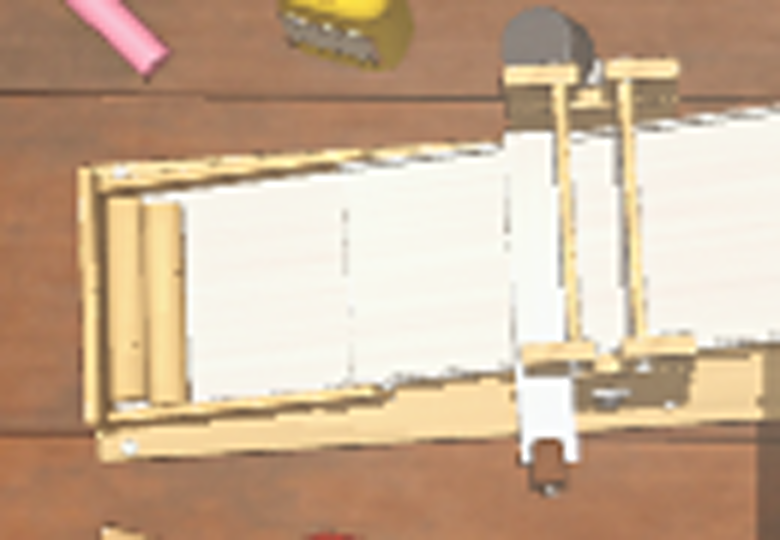

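Both dowels lie against the left chute's end wall, at crop (125,300) and (165,300), and the magazine is empty. The 19.5 N was probably the end stop; I'll measure the tab travel by template matching.

```bash
python3 - <<'E'
from h import *
s=np.load('s.npy')
a=cv2.imread('pics/t0.png');b=cv2.imread('pics/t5.png')
A=cv2.resize(a,None,fx=8,fy=8,interpolation=cv2.INTER_CUBIC);B=cv2.resize(b,None,fx=8,fy=8,interpolation=cv2.INTER_CUBIC)
for x0,x1,y0,y1 in((264,279,252,273),(266,277,260,272)):
    m=cv2.matchTemplate(B[8*(y0-6):8*(y1+6),8*240:8*290],A[8*y0:8*y1,8*x0:8*x1],cv2.TM_CCOEFF_NORMED)
    _,v,_,p=cv2.minMaxLoc(m);print(v,p[0]/8+240-x0,p[1]/8-6)
q=proj('t0.png',fw(s,[(-.118,0,.22),(-.118,.026,.22),(-.118,.032,.22)]));print(q-q[0])
o=r.get_obs();print(o['clock'],o['contact_force'],o['tcp_pos'])
E
```

```text
0.917310357093811 -10.25 0.75
0.9497456550598145 -10.125 0.625
[[  0.           0.        ]
 [ -9.11361553   0.56341961]
 [-11.21762924   0.6934934 ]]
7.4167 [-0.28895976 -0.09883346  0.02650148] [ 0.46049156 -0.1106198   0.33789215]
```

The travel is about 29 mm plus the start offset, so above 26 mm, and the 19.5 N fits the end stop. I'll settle briefly and hand in.

Call:
apply_moves:
  moves:
    - [[0,0,0],0]
    - [[0,0,0],0]
    - [[0,0,0],0]
    - [[0,0,0],0]
    - [[0,0,0],0]
    - [[0,0,0],0]
    - [[0,0,0],0]
    - [[0,0,0],0]
    - [[0,0,0],0]
    - [[0,0,0],0]

```text
clock: 8.25
tcp_pos: [0.4609, -0.1098, 0.3383]
orientation: [3.14, 0.111, -0.0]
contact_force: [-0.2, -0.6, 0.6]
grip_width: -0.0001
```

```bash
python3 - <<'E'
from h import *
c=cv2.imread('pics/t5.png');d=snap('top','t6.png')['frame']
print(cv2.absdiff(c,d)[215:265,182:240].max())
print(r.hand_in())
E
```

```text
4
the job is handed in; nothing more can be done
None
```

I rocked the gate over, opened the shutter and handed the job in at about 8.3 s. Both dowels are down the left chute. The hand-in gives no verdict.

- **Gate:** it started with its left end up. I pressed that end down with the closed fingertips, and the picture before the shutter push showed it sloping to the left chute, tab not yet pushed.
- **Shutter:** I then pushed the tab towards +y until the force rose to about 19.5 N, which I took as the end stop. Template matching gave about 29 mm of travel plus the 0–2 mm start offset. That is above the 26 mm needed, but slightly under the nominal 32 mm, and pixel error could explain the gap.
- **Dowels:** both lie side by side against the left chute's end wall. The chute looked the same in pictures about 0.9 s apart, so they are at rest.
- **Surroundings:** the arm ended up clear, with no force on the tool. The things lying round the feeder looked unmoved where they were in view; I took no measurements of them.

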